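Clamp the sample carrier on the sloping stand

TASK

The yellow sample carrier must be secured for the drive: push it along the sloping stand's ledge until it is fully home against the blue end stop, then press the red clamp jaw down its bar by its blue push pad until the foot rests on the carrier and the jaw tilts and jams. Then screw the clamp tight by turning the orange handle clockwise at least half a turn, let go, and leave everything else on the table where it is.

Things in the scene. Friction and masses are not known exactly. Their poses are not given: they have to be found in the camera images.
- deck: sloping aluminium deck of the stand, origin on its upper surface. Own x points up the slope (away from the robot), y along the ledge, z is its normal, leaning 25 degrees from vertical towards the robot. In its frame, mm: deck spans x -70..75, y -98..152; the ledge along the low side is 14 high, inner face at x = -57; the clamp bar (8 x 25) stands along z at x = 50, y = 0, top at z = 134
- carrier_center (a point): centre of the yellow sample carrier, a closed box 70 (x) x 150 (y) x 45 (z) mm, 0.3 to 0.55 kg, loose on the deck, its long low side against the ledge; axes as the deck's. Home is x = -22, y = 0, z = 22.5 mm in the deck's frame; it starts 20 to 50 mm off towards +y. Push it by its free +y end, clear of the clamp
- stop_face (a point): middle of the face of the blue end stop (60 x 12 x 30 mm high), at x = -22, y = -75, z = 15 mm in the deck's frame, that the carrier's end must touch; axes as the deck's (the face looks along +y)
- jaw_slide (a joint): how far the red jaw has slid down the bar from its top position, m (0 to 0.06), starting at 0 to 0.018; it stays where it is left, about 2 N moves it down. The level jaw's arm (mid-thickness) is 0.110 minus this above the deck. The foot meets the carrier at 0.035 less what the screw has fed, and the jaw jams about 0.006 further on
- jaw_tilt (a joint): tilt of the jaw on its bar, rad: 0 level; when the foot rests on the carrier and the jaw is pressed further down near the bar, its free end lifts, and at about 0.08 it binds on the bar and stays jammed; over 0.05 counts as bound
- push_pad (a point): middle of the top of the blue push pad (26 along x by 34 mm) on the red jaw's arm, 35 mm from the bar's middle and 45 mm from the screw's axis, 20 mm above the arm's mid-thickness; axes as the jaw's: x from the screw towards the bar, z along the bar. Press it along -z, to about 12 N to jam the jaw; the handle beside it rises 56 mm above it, the bar up to 50 mm
- handle (a joint): turn of the clamp screw's handle, rad, 0 to 5.5, starting at 0 to 0.8; grows clockwise seen from above (tightening) and feeds the foot down 12 mm per turn; stays where it is left
- handle_grip (a point): centre of the orange round fluted handle on the screw, 32 mm in diameter and 32 mm high, a white line on its top; it may be gripped at any yaw. Own z is the screw's axis, pointing up out of the clamp; own y points along the white line. It stands 80 mm from the bar's middle and 60 mm above the arm's mid-thickness with the screw not fed. Turning takes under 0.15 N m
- foot: black rubber foot under the screw, 22 mm across; origin at its lowest point, 30 mm below the arm's mid-thickness with the screw not fed. It is sprung, 4 N per mm, so the clamp force grows by 6 to 8 N per radian of handle once the jaw is jammed; 7 N or more is tight
- sanitizer: bystander, leave alone: white hand-sanitiser pump bottle, 68 wide, 183 tall (mm); origin at the middle of its underside
- glove_box: bystander, leave alone: orange glove box, 235 long, 125 wide, 85 high (mm); origin at the middle of its underside
- loose_tube: bystander, leave alone: clear sample tube with a red cap lying in front of the stand, 94 long, 19 thick (mm); origin at the middle of its underside
- marker: bystander, leave alone: white marker pen with a blue cap lying in front of the stand, 130 long, 14 thick (mm); origin at the middle of its underside
- kit_box: bystander, leave alone: flat cardboard test-kit box with a green band, 70 x 100 x 30, near the blue stop's end of the stand (mm); origin at the middle of its underside
Not all that is in view belongs to the job. Of the things like the part that bears carrier_center, leave any that is pink or turquoise; of the rest the larger one is meant.

How it is judged:
By the outcome, as a careful person would: the job done as asked, in the order asked, and still so for the second after the job is handed in, with the robot touching nothing.
It also fails if it takes over 72 s, if anything falls off the work surface, if the arm or the gripper's body presses on something with over 40 N, if the wrist force passes 120 N, or if a joint passes its speed limit or range.

ROBOT

A 6-joint arm with a two-finger parallel gripper is mounted at the origin on the work surface. World frame = base frame: x ahead of the robot, y to its left, z up, the work surface at z = 0. Lengths are in m, angles in rad, forces in N, time in s.
With the tool pointing down it reaches from about 0.35 to 0.875 m from the base axis. Payload 4.2 kg.
Tool frame: the origin (TCP) lies between the finger pads; the fingertips stand 14 mm ahead of it and the grasp point (between the pads) lies 5 mm behind it; z points along the fingers, y is the line along which they close (so a half turn about z gives the same grasp; the last joint's range is limited). The gripper opens to 85 mm and grips with 20 to 120 N. Pads are 22 mm wide; open, the fingers measure 114 mm over their backs; the gripper's body (76 mm by 85 mm) begins 54 mm behind the grasp point. The pads swing forward as they close: fully open they stand 13 mm farther back than shut.
Start: joints at [1.52, 0.385, 0.008, 0, -1.194, -0.259], TCP at [0.191, 0.595, 0.245] pointing down, gripper open.
Joint ranges: [-3.14, 3.14], [-1.21, 2.06], [-1.07, 1.41], [-3.16, 2.05], [-2.99, -0.16], [-3.1, 3.1]. Speed limits (rad/s): [2.79, 2.79, 3.14, 3.14, 3.14, 3.14].

INTERFACE

Orientations are given as a 3x3 rotation matrix whose columns are the frame's x, y, z axes.
In Python, from bench import r gives the robot as it stands. The module is installed in compiled form; this text tells all that it offers.
- The arm moves only by the shell command python3 -m crank 'ROWS'. ROWS is JSON, a list of rows, each a list of 3 entries, a list of its own where there are three numbers: the shift along the tool's x, y, z in units of 40 mm (1.0 is 40 mm), then the turn, a rotation vector about the tool's x, y, z in units of 6 degrees (1.0 is 6 degrees), then the finger opening in mm, from 0 to 85.4. In form: [[[tx, ty, tz], [wx, wy, wz], gripper], ...]. A call has 1 to 12 rows; each row is the pose to reach, as a shift and turn from the pose commanded when the call began, along the tool's axes at that moment; what a row does not reach only later rows make up. A row lasts 1/10 s, in which the tool goes at most 50 mm and 8.59 degrees, less where a joint would pass 70% of its speed; a pose out of reach is approached as far as the arm can. A call with a gripper value outside its range is refused whole. The fingers move at their own pace and stop on an object; the grip force is fixed at half the most. Time passes only in rows, so rows that repeat a pose let the fingers close. It gives the time, the measured TCP pose, the force, the opening and the grip force at its end, in the units of the state.
- r.get_obs(): the state, without advancing time (a new reading comes with each control period).
- r.camera(name): name is "scene" or "top" or "wrist"; returns the picture (400x640x3 uint8, blue, green, red); there is no depth.
- r.camera_params(name): a dict with "fx", "fy", "cx", "cy" (pixels), "T" (4x4, takes a point from camera to world coordinates); the wrist camera has in their place "tool_from_camera" (4x4, takes a point from camera to tool coordinates, whose origin is the TCP and whose axes are the flange's). Camera axes: x right, y down, z forward; pixel columns grow to the right and rows downward; lengths in m; the calibration is good to about 2 mm. A picture is of the moment at which its call begins: read the wrist's pose just before it. camera_params takes no time and is no camera call.
- r.close_job(): hands the job in; it is judged then, once.
The state is a dict: "time": time; "joint_pos": joint angles; "joint_vel": joint speeds; "tau": joint torques, N m; "ee_pos": TCP position; "eef_rot": TCP orientation; "ft_force": force on the tool from outside, world axes, zero at the start; "moment": the same for the moment, N m; "grip_width": finger opening in m; "gripper_force": force on a finger pad.
Only numpy, scipy, OpenCV 4.12 (cv2) and the standard library are available. Lean on these libraries where they do the work, as an engineer would, in place of code of your own. Each camera call takes 0.05 s, during which the arm holds its last target. There are 200 camera calls.

## Working session

There is one attempt and no reset: what is moved stays moved. The work goes in short steps, Python scripts to look and compute and a shell command to move; the robot and the scene stay as the last step left them, time stands still between calls to the robot, and variables do not carry over. Pictures are saved under pics/ and viewed, at most 10 in all, crops included, and the job is handed in when it is done.

```bash
mkdir -p pics
python3 - <<'E'
from bench import r
import cv2
for n in("scene","top"):
    cv2.imwrite(f"pics/{n}0.png",r.camera(n)); p=r.camera_params(n); print(n,p)
print(r.camera_params("wrist")); o=r.get_obs(); print(o)
E
```

```text
scene {'fx': 454.4505016467056, 'fy': 454.4505016467056, 'cx': 324.9462054745989, 'cy': 203.6027158965687, 'T': array([[ 0.59578155,  0.55849881, -0.57716845,  1.21279152],
       [ 0.80314036, -0.41148076,  0.43087022, -0.48590231],
       [ 0.00314679, -0.72025181, -0.69370558,  0.95865694],
       [ 0.        ,  0.        ,  0.        ,  1.        ]])}
top {'fx': 403.577172622024, 'fy': 403.577172622024, 'cx': 317.87072441402694, 'cy': 194.7106590662606, 'T': array([[ 0.01663165, -0.99104698,  0.13247365,  0.35877565],
       [-0.99981932, -0.0152647 ,  0.01132765,  0.00887769],
       [-0.00920407, -0.13263811, -0.9911218 ,  1.29559896],
       [ 0.        ,  0.        ,  0.        ,  1.        ]])}
{'fx': 283.2808891728797, 'fy': 283.2808891728797, 'cx': 317.04261129185267, 'cy': 197.9999530395836, 'tool_from_camera': array([[ 1.71938409e-04, -9.65118461e-01, -2.61813536e-01,
         6.51889073e-02],
       [ 9.99999591e-01, -6.64481595e-05,  9.01667223e-04,
         4.88164797e-04],
       [-8.87612710e-04, -2.61813584e-01,  9.65118055e-01,
        -1.28782136e-01],
       [ 0
[... 200 characters left out ...]
0, -2.58578592e-01]), 'joint_vel': array([ 2.53725149e-05, -1.43814559e-03,  3.73932889e-03,  1.50954368e-04,
        1.27743081e-03,  6.37262388e-04]), 'tau': array([-4.59141393e-04, -3.93320775e+01,  1.88927168e+01,  4.19789180e+00,
       -2.59648921e-03,  5.97497262e-06]), 'ee_pos': array([0.19037371, 0.59477087, 0.24435426]), 'eef_rot': array([[ 9.52352620e-01, -3.04998748e-01, -4.99790048e-04],
       [-3.04999142e-01, -9.52350765e-01, -1.88258070e-03],
       [ 9.82093220e-05,  1.94531620e-03, -9.99998103e-01]]), 'ft_force': array([-0.08969534, -0.35993228, -0.20603573]), 'moment': array([ 0.03031536, -0.00474715,  0.05733432]), 'gripper_force': 0.0, 'grip_width': 0.08535521639160651}
```

View pics/scene0.png

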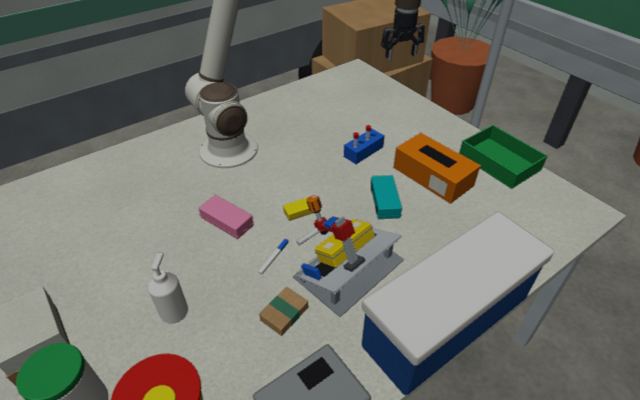

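View pics/top0.png

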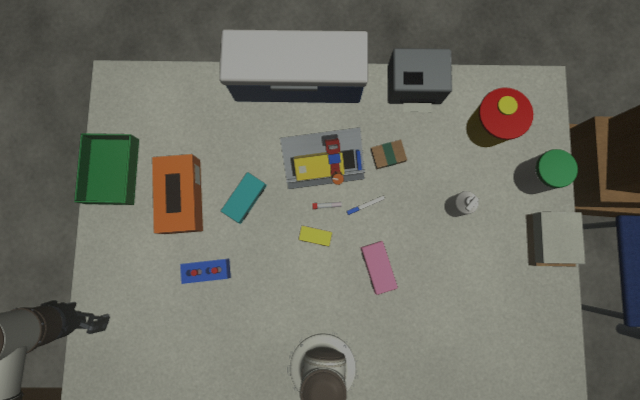

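The top view shows the stand around (322,158), with the blue stop at about (359,160), the handle at about (338,179) and the yellow carrier at about (318,167). The smaller yellow box at (316,236) is a decoy.

Run:
```python
import cv2,numpy as np
a=cv2.imread("pics/scene0.png")[185:315,285:415]; b=cv2.imread("pics/top0.png")[115:205,270:370]
a=cv2.resize(a,(585,585),interpolation=cv2.INTER_CUBIC)[:,:];cv2.imwrite("pics/s1.png",cv2.resize(a,(585,585)))
cv2.imwrite("pics/t1.png",cv2.resize(b,(650,585),interpolation=cv2.INTER_CUBIC))
```

```text
(no output)
```

View pics/s1.png

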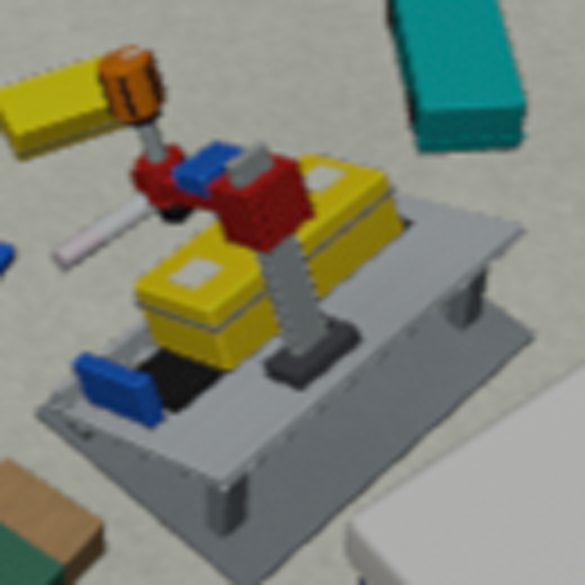

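View pics/t1.png

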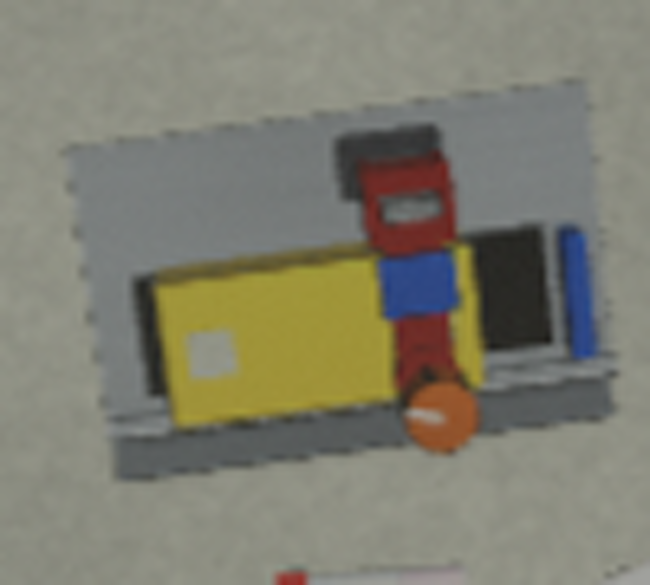

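The crops show these features clearly:
- The deck's two upper corners: top crop (66,148) and (587,80), scene crop (523,230) and (225,478).
- The bar top, pad, handle and carrier top corners.

I'll triangulate these across the two views.

```bash
cat > h.py <<'E'
import numpy as np,cv2
from bench import r
def ray(n,u,v):
    p=r.camera_params(n); d=p["T"][:3,:3]@[(u-p["cx"])/p["fx"],(v-p["cy"])/p["fy"],1]; return p["T"][:3,3],d/np.linalg.norm(d)
def tri(rs):
    M=sum(np.eye(3)-np.outer(d,d) for o,d in rs); b=sum((np.eye(3)-np.outer(d,d))@o for o,d in rs); x=np.linalg.solve(M,b)
    return x,[np.linalg.norm((np.eye(3)-np.outer(d,d))@(x-o))*1e3 for o,d in rs]
def deckR(yaw):
    c,s=np.cos(yaw),np.sin(yaw);a=np.radians(25);ca,sa=np.cos(a),np.sin(a)
    return np.array([[c,-s,0],[s,c,0],[0,0,1]])@np.array([[ca,0,-sa],[0,1,0],[sa,0,ca]])
E
python3 - <<'E'
from h import *
np.set_printoptions(precision=4,suppress=True)
F={'A':((66,148),(523,230)),'B':((587,80),(225,478)),'bar':((410,207),(252,160)),'pad':((420,285),(207,167)),'han':((442,416),(127,57)),
'c++':((155,285),(388,178)),'c+-':((470,245),(212,318)),'sb':((572,228),(157,393))}
P={}
for k,(t,s) in F.items():
    P[k],e=tri([ray("top",270+t[0]/6.5,115+t[1]/6.5),ray("scene",285+s[0]/4.5,185+s[1]/4.5)]); print(k,P[k],np.round(e,1))
d=P['A']-P['B'];print(np.linalg.norm(d[:2])); yaw=np.arctan2(-d[0],d[1]);print('yaw',np.degrees(yaw))
R=deckR(yaw)
o=(P['A']+P['B'])/2-R@[.075,.027,0];print('orig',o)
for k in P: print(k,1e3*R.T@(P[k]-o))
print('jaw z',[(R@v) for v in np.eye(3)])
E
```

```text
A [0.6978 0.1436 0.0825] [1.5 1.5]
B [ 0.7338 -0.1022  0.0875] [3.1 3.1]
bar [ 0.6433 -0.0168  0.1936] [2.5 2.5]
pad [ 0.6144 -0.0228  0.168 ] [1.7 1.7]
han [ 0.5505 -0.0306  0.2045] [2.9 2.9]
c++ [0.629  0.0989 0.0955] [1.8 1.8]
c+- [ 0.6509 -0.0473  0.095 ] [2.8 2.8]
sb [ 0.6641 -0.0954  0.0796] [3.9 3.9]
0.2484151498611221
yaw 8.345854893699844
orig [ 0.6525 -0.0159  0.0533]
A [ 73.93   151.2076  -2.2945]
B [ 76.07   -97.2076   2.2945]
bar [ 50.9086   0.458  131.0395]
pad [ 13.3645  -1.3518 120.2661]
han [-29.5027   0.2291 180.6112]
c++ [ 11.9162 116.96    40.9805]
c+- [ 12.0546 -30.8247  40.3326]
sb [ 11.0889 -80.319   23.8752]
jaw z [array([0.8967, 0.1315, 0.4226]), array([-0.1451,  0.9894,  0.    ]), array([-0.4181, -0.0613,  0.9063])]
```

```bash
cat >> h.py <<'E'
from scipy.spatial.transform import Rotation as Ro
R=deckR(np.radians(8.35)); O=np.array([.6525,-.0159,.0533])-.002*R[:,2]
def state():
    o=r.get_obs(); Rt=o["eef_rot"]; 
    print("t",o["time"],"deck tcp",np.round(1e3*R.T@(o["ee_pos"]-O),1),"j",np.round(o["joint_pos"],2),"F deck",np.round(R.T@o["ft_force"],1),"w",round(o["grip_width"]*1e3,1),"gf",o["gripper_force"])
    return o
def rel(p,yaw=0,tilt=0):
    "target TCP in deck mm; tool x = deck x turned yaw deg about deck z, whole tool tilted about deck y"
    o=state(); Rt=o["eef_rot"]
    T=R@Ro.from_euler('y',tilt).as_matrix()@Ro.from_euler('z',yaw,degrees=True).as_matrix()@np.diag([1,-1,-1])
    print("shift",np.round(Rt.T@(O+R@(np.array(p)/1e3)-o["ee_pos"])/.04,2),"rot",np.round(np.degrees(Ro.from_matrix(Rt.T@T).as_rotvec())/6,2), "world",O+R@(np.array(p)/1e3))
E
python3 -c "
from h import *
rel([-22,165,110])"
```

```text
t 0.1 deck tcp [-253.3  671.3  330.9] j [ 1.52  0.39  0.01 -0.   -1.19 -0.26] F deck [-0.2 -0.3 -0.1] w 85.4 gf 0.0
shift [12.37  8.03  2.58] rot [ 0.97  4.1  -4.28] world [0.56365241 0.13782718 0.14188364]
```

```bash
python3 -m crank '[[[12.4,8,0.5],[1,4.1,-4.3],0],[[12.4,8,0.5],[1,4.1,-4.3],0],[[12.4,8,0.5],[1,4.1,-4.3],0],[[12.4,8,0.5],[1,4.1,-4.3],0],[[12.4,8,0.5],[1,4.1,-4.3],0],[[12.4,8,0.5],[1,4.1,-4.3],0],[[12.4,8,0.5],[1,4.1,-4.3],0],[[12.4,8,0.5],[1,4.1,-4.3],0],[[12.4,8,0.5],[1,4.1,-4.3],0],[[12.4,8,0.5],[1,4.1,-4.3],0],[[12.4,8,0.5],[1,4.1,-4.3],0],[[12.4,8,0.5],[1,4.1,-4.3],0]]'; python3 -c "
from h import *
rel([-22,165,110])"
```

```text
time: 1.3
ee_pos: [0.5661, 0.1367, 0.2249]
eef_rot: [[0.896, 0.147, 0.419], [0.131, -0.989, 0.066], [0.424, -0.004, -0.906]]
ft_force: [0.5, 0.6, 0.8]
grip_width: 0.0002
gripper_force: 0.0
t 1.3 deck tcp [ 15.2 163.6 184.3] j [ 0.58  0.15 -0.59  0.4  -0.46  0.81] F deck [0.9 0.5 0.5] w 0.2 gf 0.0
shift [-0.93 -0.03  1.86] rot [-0.04 -0.01 -0.  ] world [0.56365241 0.13782718 0.14188364]
```

```bash
python3 -m crank '[[[-0.93,0.35,1.2],[0,0,0],0],[[-0.93,0.35,2.4],[0,0,0],0],[[-0.93,0.35,3.4],[0,0,0],0],[[-0.93,0.35,3.85],[0,0,0],0],[[-0.93,0.35,3.85],[0,0,0],0],[[-0.93,0.35,3.85],[0,0,0],0]]'; python3 -c "
from h import *
state(); cv2.imwrite('pics/w1.png',r.camera('wrist'));cv2.imwrite('pics/s2.png',cv2.resize(r.camera('scene')[165:305,285:425],(560,560),interpolation=2))"
```

```text
time: 1.9
ee_pos: [0.6112, 0.1292, 0.0956]
eef_rot: [[0.917, 0.155, 0.367], [0.137, -0.988, 0.076], [0.374, -0.019, -0.927]]
ft_force: [0.2, -0.3, 0.1]
grip_width: -0.0001
gripper_force: 0.0
t 1.9 deck tcp [-1.000e-01  1.496e+02  4.870e+01] j [ 0.46  0.39 -0.68  0.64 -0.16  0.65] F deck [ 0.2 -0.3 -0. ] w -0.1 gf 0.0
```

View pics/s2.png

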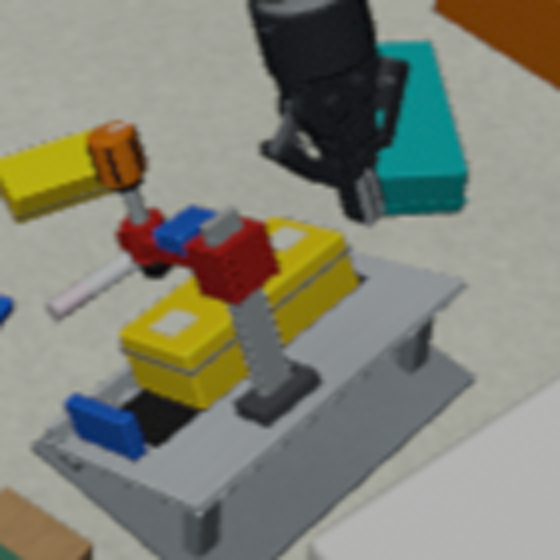

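The arm is near its wrist limit (j5 = -0.16). The scene crop shows the closed fingers hanging above and beyond the carrier's +y end. For the push I'll hold the tool more upright.

```bash
python3 -c "
from h import *
rel([-20,150,30],tilt=.35)"
```

```text
t 2.0 deck tcp [  0.2 149.7  50.2] j [ 0.46  0.39 -0.68  0.64 -0.16  0.65] F deck [-0.4 -0.5  0.2] w -0.2 gf 0.0
shift [-0.48  0.    0.53] rot [-0.21 -2.86  0.05] world [0.60107517 0.12815921 0.07022425]
```

```bash
python3 -m crank '[[[-0.4,0,0],[0,-1.4,0],0],[[-0.4,0,0],[0,-2.8,0],0],[[-0.4,0,0],[0,-2.8,0],0],[[-0.4,0,0],[0,-2.8,0],0]]'; python3 -c "
from h import *
rel([-20,150,30],tilt=.35)"
```

```text
time: 2.4
ee_pos: [0.6005, 0.1295, 0.0935]
eef_rot: [[0.983, 0.155, 0.094], [0.152, -0.988, 0.038], [0.099, -0.023, -0.995]]
ft_force: [1.1, -0.2, 0.5]
grip_width: -0.0001
gripper_force: 0.0
t 2.4 deck tcp [-10.5 151.5  51.3] j [ 0.48  0.47 -0.29  0.02 -0.71  1.23] F deck [ 1.2 -0.4 -0. ] w -0.1 gf 0.0
shift [-0.05  0.05  0.58] rot [-0.23 -0.12  0.07] world [0.60107517 0.12815921 0.07022425]
```

```bash
python3 -m crank '[[[-0.05,0.05,0.3],[-0.2,-0.1,0],0],[[-0.05,0.05,0.58],[-0.2,-0.1,0],0],[[-0.05,0.05,0.58],[-0.2,-0.1,0],0],[[-0.05,0.2,0.58],[-0.2,-0.1,0],0],[[-0.05,0.35,0.58],[-0.2,-0.1,0],0],[[-0.05,0.5,0.58],[-0.2,-0.1,0],0],[[-0.05,0.6,0.58],[-0.2,-0.1,0],0],[[-0.05,0.7,0.58],[-0.2,-0.1,0],0],[[-0.05,0.8,0.58],[-0.2,-0.1,0],0],[[-0.05,0.9,0.58],[-0.2,-0.1,0],0],[[-0.05,1.0,0.58],[-0.2,-0.1,0],0],[[-0.05,1.1,0.58],[-0.2,-0.1,0],0]]'; python3 -c "
from h import *
state()"
```

```text
time: 3.6
ee_pos: [0.6039, 0.0846, 0.0671]
eef_rot: [[0.985, 0.154, 0.082], [0.153, -0.988, 0.012], [0.083, 0.0, -0.997]]
ft_force: [-3.8, 5.3, 4.7]
grip_width: 0.0
gripper_force: 3.5
t 3.6 deck tcp [-24.5 106.4  28.6] j [ 0.41  0.5  -0.32  0.03 -0.67  1.28] F deck [-0.7  5.8  5.5] w 0.0 gf 3.536866820650175
```

```bash
python3 -m crank '[[[0,0.05,-0.05],[0,0,0],0],[[0,0.15,-0.1],[0,0,0],0],[[0,0.22,-0.1],[0,0,0],0],[[0,0.3,-0.1],[0,0,0],0]]'; python3 -c "
from h import *
state(); cv2.imwrite('pics/s3.png',cv2.resize(r.camera('scene')[165:305,285:425],(560,560),interpolation=2))"
```

```text
time: 4.0
ee_pos: [0.6051, 0.0719, 0.0702]
eef_rot: [[0.985, 0.153, 0.08], [0.153, -0.988, 0.012], [0.081, 0.001, -0.997]]
ft_force: [-1.8, 3.7, 1.4]
grip_width: 0.0003
gripper_force: 1.8
t 4.0 deck tcp [-23.8  93.8  31.8] j [ 0.39  0.5  -0.31  0.03 -0.68  1.31] F deck [-0.5  3.9  1.8] w 0.3 gf 1.757759191095829
```

View pics/s3.png

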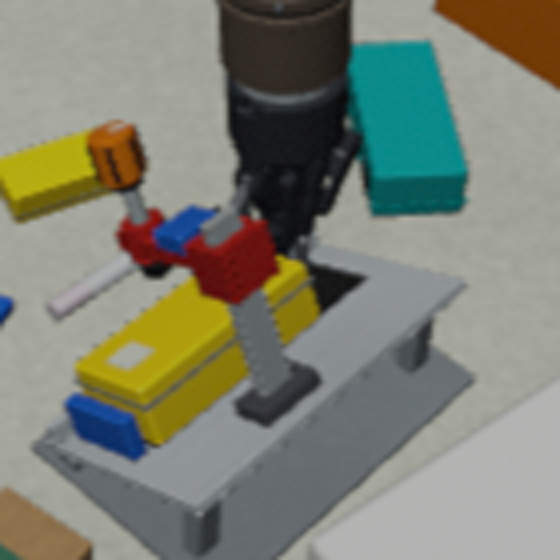

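The carrier is now close to the stop: its near top corner is at (78,370) and the stop is at (70,400). I'll keep pushing gently until the force rises.

```bash
python3 -m crank '[[[0,0.05,0],[0,0,0],0],[[0,0.1,0],[0,0,0],0],[[0,0.1,0],[0,0,0],0]]'; python3 -m crank '[[[0,0.05,0],[0,0,0],0],[[0,0.1,0],[0,0,0],0],[[0,0.1,0],[0,0,0],0]]';  python3 -c "
from h import *
state()"
```

```text
time: 4.35
ee_pos: [0.6057, 0.068, 0.0703]
eef_rot: [[0.985, 0.153, 0.08], [0.153, -0.988, 0.011], [0.081, 0.001, -0.997]]
ft_force: [-1.2, 2.4, 1.5]
grip_width: -0.0001
gripper_force: 1.1
time: 4.65
ee_pos: [0.606, 0.0666, 0.0703]
eef_rot: [[0.985, 0.154, 0.081], [0.153, -0.988, 0.014], [0.082, -0.002, -0.997]]
ft_force: [-5.6, 12.8, 2.7]
grip_width: -0.0004
gripper_force: 6.7
t 4.65 deck tcp [-23.7  88.4  31.8] j [ 0.38  0.5  -0.31  0.03 -0.68  1.32] F deck [-2.2 13.5  4. ] w -0.4 gf 6.719471365213394
```

```bash
python3 -m crank '[[[0,-0.4,0],[0,0,0],0],[[0,-0.8,-0.5],[0,0,0],0],[[0,-0.8,-1.5],[0,0,0],0],[[0,-0.8,-2.5],[0,0,0],0],[[0,-0.8,-3.5],[0,0,0],0],[[0,-0.8,-4.2],[0,0,0],0],[[0,-0.8,-4.2],[0,0,0],0],[[0,-0.8,-4.2],[0,0,0],0]]'; python3 -c "
from h import *
rel([14.5,0,165])"
```

```text
time: 5.45
ee_pos: [0.5879, 0.0934, 0.2379]
eef_rot: [[0.985, 0.153, 0.081], [0.152, -0.988, 0.012], [0.082, 0.001, -0.997]]
ft_force: [0.2, -1.2, -0.5]
grip_width: -0.0003
gripper_force: 0.0
t 5.45 deck tcp [ 34.4 117.5 189.7] j [ 0.44  0.3  -0.15  0.03 -1.04  1.27] F deck [-0.2 -1.2 -0.5] w -0.3 gf 0.0
shift [-0.28  2.94  0.75] rot [-0.01  3.38  0.07] world [ 0.59734562 -0.02399532  0.20715613]
```

```bash
python3 -m crank '[[[-0.28,0,0],[0,1.4,0],0],[[-0.28,0.5,0],[0,2.8,0],0],[[-0.28,1.5,0],[0,3.4,0],0],[[-0.28,2.5,0.3],[0,3.4,0],0],[[-0.28,2.94,0.75],[0,3.4,0],0],[[-0.28,2.94,0.75],[0,3.4,0],0],[[-0.28,2.94,0.75],[0,3.4,0],0]]'; python3 -c "
from h import *
rel([14.5,0,140]); cv2.imwrite('pics/w2.png',r.camera('wrist'))"
```

```text
time: 6.15
ee_pos: [0.5968, -0.0243, 0.2053]
eef_rot: [[0.897, 0.152, 0.416], [0.139, -0.988, 0.063], [0.421, 0.002, -0.907]]
ft_force: [-0.2, -0.0, 0.1]
grip_width: -0.0003
gripper_force: 0.0
t 6.15 deck tcp [ 13.2  -0.2 163.6] j [ 0.25  0.2  -0.47  0.09 -0.47  1.4 ] F deck [-0.1 -0.   0.1] w -0.3 gf 0.0
shift [ 0.03 -0.    0.59] rot [-0.01  0.02  0.07] world [ 0.60779907 -0.022461    0.18449844]
```

View pics/w2.png

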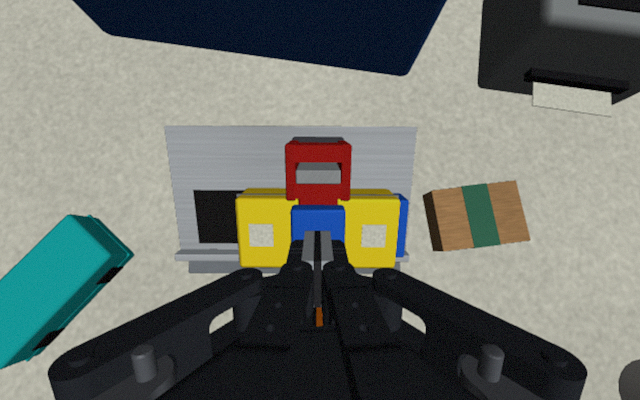

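The wrist view shows the fingertips centred over the blue pad (317,222), with the bar behind and the orange handle hidden below. The carrier's right end, at (400,215), touches the blue stop.

```bash
python3 -m crank '[[[0.03,0,0.3],[0,0,0],0],[[0.03,0,0.6],[0,0,0],0],[[0.03,0,0.75],[0,0,0],0],[[0.03,0,0.9],[0,0,0],0],[[0.03,0,1.0],[0,0,0],0],[[0.03,0,1.1],[0,0,0],0],[[0.03,0,1.2],[0,0,0],0],[[0.03,0,1.2],[0,0,0],0]]'; python3 -c "
from h import *
rel([14.5,0,103])"
```

```text
time: 7.0
ee_pos: [0.6182, -0.0206, 0.1632]
eef_rot: [[0.896, 0.153, 0.418], [0.139, -0.988, 0.064], [0.422, 0.001, -0.906]]
ft_force: [0.5, -0.8, -0.6]
grip_width: 0.0001
gripper_force: 0.0
t 7.0 deck tcp [ 15.1   0.4 116.2] j [ 0.25  0.29 -0.48  0.11 -0.37  1.38] F deck [ 0.1 -0.9 -0.7] w 0.1 gf 0.0
shift [-0.02  0.01  0.33] rot [-0.02  0.    0.07] world [ 0.62327019 -0.02019022  0.15096505]
```

```bash
for i in 1; do python3 -m crank '[[[0,0,0.1],[0,0,0],0],[[0,0,0.2],[0,0,0],0],[[0,0,0.25],[0,0,0],0]]'; python3 -m crank '[[[0,0,0.05],[0,0,0],0],[[0,0,0.1],[0,0,0],0]]'; done; python3 -c "
from h import *
state(); cv2.imwrite('pics/s4.png',cv2.resize(r.camera('scene')[185:305,295:415],(560,560),interpolation=2))"
```

```text
time: 7.3
ee_pos: [0.6237, -0.0198, 0.1565]
eef_rot: [[0.894, 0.154, 0.422], [0.14, -0.988, 0.064], [0.427, 0.001, -0.904]]
ft_force: [-4.2, -0.1, 10.1]
grip_width: 0.0001
gripper_force: 5.4
time: 7.5
ee_pos: [0.6249, -0.0197, 0.1543]
eef_rot: [[0.893, 0.153, 0.422], [0.139, -0.988, 0.064], [0.427, 0.002, -0.904]]
ft_force: [-13.5, -0.1, 22.3]
grip_width: 0.0003
gripper_force: 12.3
t 7.5 deck tcp [ 17.5   0.2 105.3] j [ 0.24  0.31 -0.49  0.12 -0.34  1.38] F deck [-2.7  1.9 25.8] w 0.3 gf 12.309694737195969
```

View pics/s4.png

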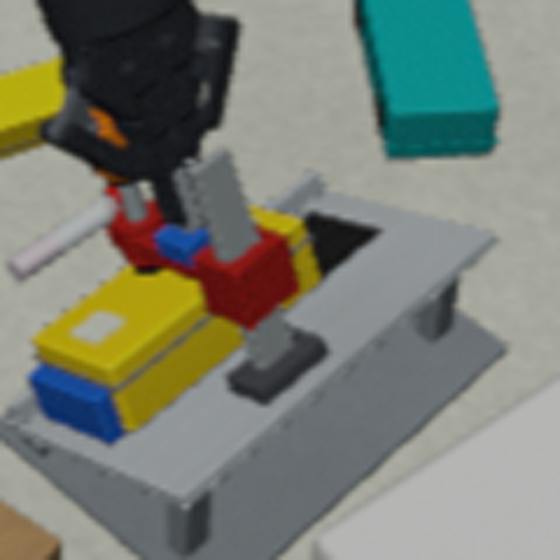

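The scene crop shows the jaw down and tilted, with the foot on the carrier and the carrier flush with the blue stop at (75,400). The press peaked at about 26 N, so it should be jammed. I'll rise and measure the handle.

```bash
python3 -m crank '[[[0,0,-0.5],[0,0,0],0],[[0,0,-1.5],[0,0,0],0],[[0,0,-2.6],[0,0,0],0],[[0,-1,-2.8],[0,0,0],0],[[0,-2.2,-2.8],[0,0,0],50],[[0,-2.8,-2.8],[0,0,0],50],[[0,-2.8,-2.8],[0,0,0],50],[[0,-2.8,-2.8],[0,0,0],50]]'
python3 - <<'E'
from h import *
C={}
for n in("top","scene"):
    im=r.camera(n); cv2.imwrite(f"pics/{n}5.png",im); h=cv2.cvtColor(im,cv2.COLOR_BGR2HSV)
    m=cv2.inRange(h,(5,140,70),(17,255,255)); k,l,s,c=cv2.connectedComponentsWithStats(m)
    for i in range(1,k):
        x,y=c[i]
        if s[i,4]>15 and ((n=="top" and 300<x<370 and 140<y<205) or (n=="scene" and 285<x<340 and 185<y<260)): print(n,s[i],c[i]); C[n]=c[i]
if len(C)==2:
    p,e=tri([ray(n,*C[n]) for n in C]); print(1e3*R.T@(p-O),e)
rel([-25,0,165],tilt=.08)
im=np.vstack([cv2.resize(cv2.imread("pics/top5.png")[130:200,290:390],(780,546//2*2)),]);cv2.imwrite("pics/t5.png",im)
E
```

```text
time: 8.35
ee_pos: [0.56, 0.0843, 0.2523]
eef_rot: [[0.895, 0.154, 0.418], [0.14, -0.988, 0.064], [0.423, 0.001, -0.906]]
ft_force: [0.4, -0.5, 0.4]
grip_width: 0.0503
gripper_force: 0.0
top [330 164  12  15  92] [336.         172.11956522]
scene [312 207  14  17 149] [318.77852349 214.93288591]
[-23.58089853  -1.59992735 136.0147455 ] [np.float64(0.09286756888112728), np.float64(0.09286756888110483)]
t 8.45 deck tcp [ 14.5 111.7 214.8] j [ 0.5   0.09 -0.54  0.28 -0.54  1.01] F deck [ 0.1 -0.6  0.3] w 50.1 gf 0.0
shift [-1.01  2.79  1.24] rot [-0.02 -0.77  0.07] world [ 0.56192595 -0.02919406  0.19046271]
```

View pics/t5.png

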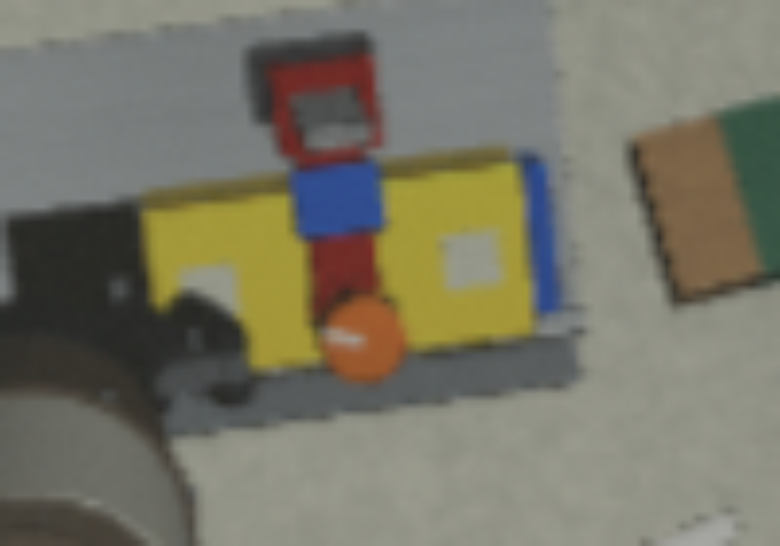

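The top crop shows the handle at about (365,338) with its white line pointing left, and the carrier flush with the blue stop at about (530,250). The measured handle centre is within 2 mm of the prediction, so I'll go above it.

```bash
python3 -m crank '[[[-0.95,0.9,0],[0,-0.77,0],50],[[-0.95,1.9,0.4],[0,-0.77,0],50],[[-0.95,2.8,0.8],[0,-0.77,0],50],[[-0.95,2.8,0.9],[0,-0.77,0],50],[[-0.95,2.8,0.9],[0,-0.77,0],50]]'; python3 -c "
from h import *
rel([-24.5,-.5,131],tilt=.08)"
```

```text
time: 8.95
ee_pos: [0.5584, -0.0315, 0.203]
eef_rot: [[0.927, 0.149, 0.344], [0.141, -0.989, 0.051], [0.347, 0.001, -0.938]]
ft_force: [0.4, 0.3, -0.1]
grip_width: 0.05
gripper_force: 0.0
t 8.95 deck tcp [-23.2  -1.8 177.9] j [ 0.25  0.17 -0.49  0.07 -0.56  1.42] F deck [ 0.4  0.2 -0.3] w 50.0 gf 0.0
shift [ 0.06 -0.03  1.17] rot [-0.    0.02  0.04] world [ 0.57666361 -0.02753629  0.15985956]
```

```bash
python3 -m crank '[[[0.06,-0.03,0.5],[0,0,0],50],[[0.06,-0.03,0.9],[0,0,0],50],[[0.06,-0.03,1.17],[0,0,0],50],[[0.06,-0.03,1.17],[0,0,0],50],[[0.06,-0.03,1.17],[0,0,0],28],[[0.06,-0.03,1.17],[0,0,0],28],[[0.06,-0.03,1.17],[0,0,0],28],[[0.06,-0.03,1.17],[0,0,0],28]]'; python3 -c "
from h import *
rel([-24.5,-.5,131],tilt=.08)"
```

```text
time: 9.75
ee_pos: [0.5767, -0.0261, 0.162]
eef_rot: [[0.926, 0.153, 0.346], [0.144, -0.988, 0.052], [0.35, 0.001, -0.937]]
ft_force: [-2.4, -4.0, 4.1]
grip_width: 0.031
gripper_force: 59.2
t 9.75 deck tcp [-23.4   0.9 132.9] j [ 0.25  0.25 -0.51  0.08 -0.46  1.41] F deck [-0.9 -3.6  5. ] w 31.0 gf 59.158855676651
shift [-0.02  0.04  0.05] rot [-0.01 -0.01  0.08] world [ 0.57666361 -0.02753629  0.15985956]
```

```bash
python3 -m crank '[[[0,0,0.005],[0,0,1.2],28],[[0,0,0.01],[0,0,2.4],28],[[0,0,0.02],[0,0,3.6],28],[[0,0,0.025],[0,0,4.8],28],[[0,0,0.03],[0,0,6],28],[[0,0,0.035],[0,0,7.2],28],[[0,0,0.04],[0,0,8.4],28],[[0,0,0.05],[0,0,9.6],28],[[0,0,0.055],[0,0,10.8],28],[[0,0,0.06],[0,0,12],28],[[0,0,0.06],[0,0,12],28]]'; python3 -c "
from h import *
rel([-24.5,-.5,131],tilt=.08);print(r.get_obs()['moment'])"
```

```text
time: 10.85
ee_pos: [0.5768, -0.0271, 0.1597]
eef_rot: [[0.429, -0.835, 0.344], [-0.896, -0.44, 0.051], [0.109, -0.331, -0.937]]
ft_force: [-4.5, -8.6, 7.0]
grip_width: 0.0304
gripper_force: 59.7
t 10.85 deck tcp [-2.430e+01 -1.000e-01  1.308e+02] j [ 0.25  0.25 -0.51  0.08 -0.45  0.15] F deck [-2.2 -7.9  8.7] w 30.4 gf 59.69802975654602
shift [ 0.01  0.01 -0.01] rot [ 0.000e+00  1.000e-02 -1.195e+01] world [ 0.57666361 -0.02753629  0.15985956]
[-2.87395374  0.97465621 -1.02592521]
```

```bash
python3 -m crank '[[[0.01,0,0.0],[0,0,1.2],28],[[0.02,0,0.005],[0,0,2.4],28],[[0.02,0,0.01],[0,0,3.6],28],[[0.02,0,0.015],[0,0,4.8],28],[[0.02,0,0.02],[0,0,6],28],[[0.02,0,0.025],[0,0,7.2],28],[[0.02,0,0.03],[0,0,8.4],28],[[0.02,0,0.035],[0,0,9.6],28],[[0.02,0,0.04],[0,0,10.8],28],[[0.02,0,0.045],[0,0,12],28],[[0.02,0,0.045],[0,0,12],28]]'; python3 -c "
from h import *
rel([-24.5,-.5,131],tilt=.08);print(r.get_obs()['moment'])"
```

```text
time: 11.95
ee_pos: [0.5764, -0.0277, 0.1574]
eef_rot: [[-0.662, -0.667, 0.341], [-0.696, 0.717, 0.05], [-0.278, -0.204, -0.939]]
ft_force: [-6.9, -7.4, 8.6]
grip_width: 0.0306
gripper_force: 59.5
t 11.95 deck tcp [-25.8  -0.6 128.9] j [ 0.25  0.25 -0.51  0.08 -0.45 -1.11] F deck [-3.5 -6.3 11.1] w 30.6 gf 59.518539905548096
shift [-0.02 -0.01 -0.06] rot [ 5.000e-02  2.000e-02 -2.395e+01] world [ 0.57666361 -0.02753629  0.15985956]
[-2.3084102   1.89158331 -0.77734277]
```

```bash
python3 -m crank '[[[0,0,0.0],[0,0,1.2],28],[[0,0,0.005],[0,0,2.4],28],[[0,0,0.01],[0,0,3.6],28],[[0,0,0.015],[0,0,4.8],28],[[0,0,0.02],[0,0,6],28],[[0,0,0.02],[0,0,7.2],28],[[0,0,0.025],[0,0,8.4],28],[[0,0,0.03],[0,0,9.6],28],[[0,0,0.03],[0,0,10.8],28],[[0,0,0.035],[0,0,12],28],[[0,0,0.035],[0,0,13],28],[[0,0,0.035],[0,0,13],28]]'; python3 -c "
from h import *
rel([-24.5,-.5,131],tilt=.08)"
```

```text
time: 13.15
ee_pos: [0.5763, -0.0266, 0.1562]
eef_rot: [[-0.791, 0.508, 0.34], [0.555, 0.83, 0.051], [-0.256, 0.23, -0.939]]
ft_force: [-10.1, -1.2, 12.0]
grip_width: 0.0306
gripper_force: 59.9
t 13.15 deck tcp [-26.2   0.5 127.8] j [ 0.25  0.26 -0.52  0.08 -0.45 -2.47] F deck [-4.1  0.3 15.2] w 30.6 gf 59.87248778343201
shift [-0.04  0.01 -0.08] rot [-6.000e-02  1.000e-02  2.306e+01] world [ 0.57666361 -0.02753629  0.15985956]
```

```bash
python3 -m crank '[[[0,0,0],[0,0,0],50],[[0,0,0],[0,0,0],50],[[0,0,0],[0,0,0],50],[[0,0,-0.5],[0,0,0],50],[[0,0,-1.2],[0,0,0],50],[[0,0,-2.2],[0,0,0],50],[[0,0,-3],[0,0,0],50],[[0,0,-3],[0,0,0],50]]'; python3 -c "
from h import *
rel([-25,180,240],yaw=138,tilt=.08)"
```

```text
time: 13.95
ee_pos: [0.5392, -0.0321, 0.2738]
eef_rot: [[-0.788, 0.503, 0.355], [0.554, 0.831, 0.054], [-0.267, 0.24, -0.933]]
ft_force: [1.3, 0.4, -1.1]
grip_width: 0.0499
gripper_force: 0.0
t 13.95 deck tcp [-10.6   0.4 250.2] j [ 0.26  0.06 -0.42  0.06 -0.73 -2.45] F deck [ 0.7  0.2 -1.5] w 49.9 gf 0.0
shift [3.23 3.13 0.29] rot [0.09 0.06 0.08] world [0.50442604 0.1442949  0.2584358 ]
```

```bash
python3 -m crank '[[[0.8,0.8,-0.3],[0,0,0],50],[[1.6,1.6,-0.3],[0,0,0],50],[[2.4,2.4,-0.3],[0,0,0],50],[[3.2,3.2,-0.3],[0,0,0],50],[[3.2,3.2,-0.3],[0,0,0],50],[[3.2,3.2,-0.3],[0,0,0],50]]'; python3 -c "
from h import *
a=cv2.resize(r.camera('scene')[185:285,285:395],(440,400),interpolation=2)
b=cv2.resize(r.camera('top')[130:200,290:360],(360,400),interpolation=2)
cv2.imwrite('pics/f.png',np.hstack([a,b[:,:360]]))"
```

```text
time: 14.55
ee_pos: [0.4964, 0.1454, 0.275]
eef_rot: [[-0.792, 0.504, 0.344], [0.552, 0.832, 0.053], [-0.259, 0.231, -0.938]]
ft_force: [-0.4, -0.6, -0.1]
grip_width: 0.0496
gripper_force: 0.0
```

View pics/f.png

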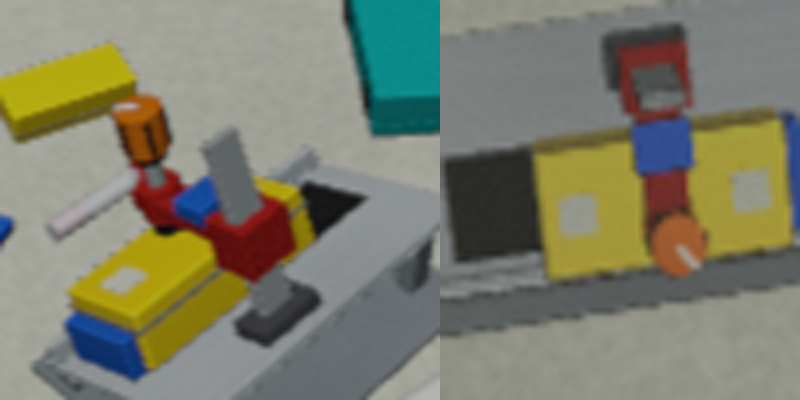

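The carrier sits against the stop, the jaw is down and tilted, and the foot is on the carrier. The white line has gone from pointing left to lower right, which is about 215° clockwise. I'm handing it in.

```bash
python3 -c "
from bench import r
print(r.close_job())"
```

```text
the job is handed in; nothing more can be done
None
```

The job is handed in: the carrier is home against the blue stop, the jaw is pressed down and jammed, and the handle is tightened about 220° clockwise and released, all in about 15 s. I moved nothing else on the table, and the judge returned no verdict.

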